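# Unlock the desk lock box with the square-headed key and hold it unlocked

## Robot

A 6-joint arm with a two-finger parallel gripper is mounted at the origin on the work surface. World frame = base frame: x ahead of the robot, y to its left, z up, the work surface at z = 0. Lengths are in m, angles in rad, forces in N, time in s.
With the tool pointing down it reaches from about 0.35 to 0.775 m from the base axis. Payload 5.5 kg.
Tool frame: the origin (TCP) lies at the very end of the fingers, on their centre line; the grasp point (between the pads) lies 19 mm behind it; z points along the fingers, y is the direction in which the jaws open and shut (so a half turn about z gives the same grasp; the last joint's range is limited). The gripper opens to 85 mm and grips with 20 to 120 N. Pads are 22 mm wide; open, the fingers measure 114 mm over their backs; the gripper's body (76 mm by 85 mm) begins 54 mm behind the grasp point. The pads swing forward as they close: fully open they stand 13 mm farther back than shut.
Start: joints at [1.152, 0.313, 0.046, 1.304, 0, 1.431], TCP at [0.158, 0.553, 0.193] pointing down, gripper open.
Joint ranges: [-2.76, 2.76], [-0.86, 1.69], [-1.03, 1.26], [-2.2, 2.34], [-1.47, 1.5], [-3.14, 3.14]. Speed limits (rad/s): [2.57, 2.57, 3.14, 3.14, 3.14, 3.14].

## Interface

Orientations are given as a unit quaternion [w, x, y, z].
In Python, from workcell import get_state, imaging, env, spotter gives the robot as it stands.
- The arm moves only by the tool play_rows, never from a script. Its argument "moves" is a list of rows, each an object with "claw": the finger opening in cm, from 0 to 8.54; "delta_pos": the shift along the tool's x, y, z in cm, a list of three; "twist": the turn about the tool's z in degrees. A call has 1 to 12 rows; each row is the pose to reach, as a shift and turn from the pose commanded when the call began, along the tool's axes at that moment; what a row does not reach only later rows make up. A row lasts 1/8 s, in which the tool goes at most 62.5 mm and 10.7 degrees, less where a joint would pass 70% of its speed; a pose out of reach is approached as far as the arm can. A call with a gripper value outside its range is refused whole. The fingers move at their own pace and stop on an object; "force" is the grip in N (left out, the last holds). Time passes only in rows, so rows that repeat a pose let the fingers close. It gives the time, the measured TCP pose, the force and the opening at its end, in the units of the state.
- get_state(): the state, without advancing time (a new reading comes with each control period).
- imaging.read_camera(name): name is "scene" or "top" or "wrist"; returns the picture (400x640x3 uint8, red, green, blue); there is no depth.
- imaging.camera_info(name): a dict with "fx", "fy", "cx", "cy" (pixels), "world_to_cam" (4x4, takes a point from world to camera coordinates). Camera axes: x right, y down, z forward; pixel columns grow to the right and rows downward; lengths in m; the calibration is good to about 2 mm. A picture is of the moment at which its call begins: read the wrist's pose just before it. camera_info takes no time and is no camera call; for the wrist camera it gives the pose at the moment of the call.
- env.hand_in(): hands the job in, once; it reports no verdict.
Trained networks look in the newest picture that a camera, given by its name, has taken for a name from the list of things; names that differ only in an ending like _2 or _b are one class to them, and where a whole thing is asked for, a point or a joint stands for the part that bears it (a point fixed in the world has none). Each returns a list of dicts, best first, with "conf" (0 to 1); they miss things now and then, are a little off and sometimes report something else, mostly with a low value. They report only what shows in the picture. A call takes as long as a camera call.
- spotter.spot_in(camera, query): "extent" ([left, top, right, bottom] in pixels, round what is visible of it).
The state is a dict: "clock": time; "joint_pos": joint angles; "qvel": joint speeds; "tau": joint torques, N m; "tcp_pos": TCP position; "orientation": TCP orientation; "wrist_force": force on the tool from outside, world axes, zero at the start; "ft_torque": the same for the moment, N m; "finger_gap": finger opening in m.
Only numpy, scipy, OpenCV 4.12 (cv2) and the standard library are available. Lean on these libraries where they do the work, as an engineer would, in place of code of your own. Each camera call takes 0.05 s, during which the arm holds its last target. There are 200 camera calls.

## Task

Take the square-headed key out of the wooden key block, push it fully home in the lock on top of the grey steel box, working it a little left and right to get it past the two sticky tumblers rather than forcing it, then turn it a quarter turn clockwise and hold it there against the lock's return spring. Finish still holding the turned key, and leave the smaller round-headed key and the other things on the desk where they are.

Things in the scene. Friction and masses are not known exactly. Their poses are not given: they have to be found in the camera images.
- square_key: The right key: black, larger, SQUARE head 34 (x) x 10 (y) x 32 mm high, steel blade 14 (x) x 3.6 (y) x 30 mm long below, 60 g. Origin: middle of the head's underside, where the blade begins; z up. Stands upright in either slot of the block, head's underside on its top. Grip the head's broad faces (closing along y). Blade alike both ways round.
- round_key: The wrong key, a bystander: same plastic and blade, but a smaller ROUND disc head 24 mm across, 10 mm thick. Origin as for the square key. Stands in the other slot, 70 mm away along the key's x.
- key_block: Fixed light wooden block 130 (x) x 56 (y) x 40 mm high, two slots 35 mm deep, 15.6 (x) x 5.2 mm (y), in its top at x = +35 and -35 mm. Origin: centre of its underside, on the desk. The keys' x runs along its x. Stands left or right of the robot, the box on the other side.
- lockbox: Fixed grey steel box 150 (x) x 200 (y) x 75 mm high, origin at the centre of its underside, on the desk. Round brass lock, 33 mm across, in its top, 30 mm from the centre towards -x; a low bar handle (100 mm along y, 19 mm high) on its top at x = +50 mm.
- lock_face (a point): Centre of the brass lock's face, 78 mm above the desk, 3 mm above the box's top; axes as the box's: z up, x along the keyway at rest. Keyway 16 (x) x 5 mm (y), funnel over the top 5 mm widening to 22 x 11 mm at the face. The blade goes straight down; fully home, the head's underside lies on the face.
- tumblers (a point): Hidden on the lock axis, 18 mm below the face: two discs with slots like the keyway, stuck askew. The upper stops the tip 11-12 mm down, 23-31 deg counter-clockwise (from above) off the rest keyway; the lower 18-20 mm down, 23-31 deg clockwise. Twist the key to that angle with a light push (3-10 N) and it drops through; a hard push only jams it. Passed discs turn with the key.
- cylinder (a joint): Lock cylinder angle, rad: 0 at rest, grows CLOCKWISE seen from above, stops at 1.5 and -0.7; it turns with the key. Spring back to 0 (0.11 N m/rad) plus friction (about 0.1 N m with both discs); let go, it springs back below 1 rad. Play: the key turns 0.1 to 0.25 rad farther than the cylinder; 1.7 rad of key brings it to the stop.
- remote: Bystander: black remote control 160 x 45 x 18 mm lying on the desk, origin under its centre.
- drive: Bystander: flat white portable drive 110 x 78 x 14 mm lying on the desk, origin under its centre.
- memory_stick: Bystander: small white memory stick about 55 x 18 x 9 mm lying on the desk, origin under its body.

How it is judged:
On the way, in this order (a step that is already met when the one before it is completed fails the run):
1. the square-headed key is out of the block and held clear above it (height (world z) of square_key above 0.085 m and contact force between square_key and the fingers above 1 N), for 0.1 s.
2. the key is fully home in the lock before it is turned to the quarter (horizontal distance between square_key and lock_face below 0.004 m and z of square_key in the frame of lock_face below 0.004 m and value of joint cylinder below 1 rad), for 0.1 s.
At the end, for the whole second after the job is handed in: Square key fully home (underside within 4 mm of the lock face, 4 mm of its axis, upright within 9 degrees), cylinder turned clockwise at least 1.2 rad, fingers still gripping the key (over 2 N), the other key, remote, drive and memory stick within 20 mm of their start (horizontal distance between square_key and lock_face below 0.004 m and z of square_key in the frame of lock_face below 0.004 m and value of joint cylinder above 1.2 rad and angle between square_key's own z axis and vertical below 0.15 rad and contact force between square_key and the fingers above 2 N and distance of each of round_key, remote, drive, memory_stick from where it was at the start of the episode below 0.02 m); the arm keeps its last pose, push and grip.
It fails at once if the key is forced: pressed on the lock with more than 80 N before it is fully home (contact force between square_key and lockbox above 80 N and z of square_key in the frame of lock_face above 0.006 m).
It fails at once if the round-headed key is taken out or a bystander is pushed away (distance of any of round_key, remote, drive, memory_stick from where it was at the start of the episode above 0.03 m).
It also fails if it takes over 67 s, if anything falls off the work surface, if the arm or the gripper's body presses on something with over 40 N, if the wrist force passes 120 N, or if a joint passes its speed limit or range.

## Working session

There is one attempt and no reset: what is moved stays moved. The work goes in short steps, Python scripts to look and compute and a tool call to move; the robot and the scene stay as the last step left them, time stands still between calls to the robot, and variables do not carry over. Pictures are saved under pics/ and viewed, about 8 in all and at most 12, crops included, and the job is handed in when it is done.

Besides the shell and the picture viewer there is one more tool, called after "Request:" as a command line: name --argument value ..., lists and objects as JSON in quotes. play_rows: Moves the arm, as the interface text tells. Its arguments: {"type":"object","properties":{"moves":{"type":"array"},"force":{"type":"number"}},"required":["moves"]}

```bash
mkdir -p pics; cat > h.py <<'E'
import numpy as np, cv2
from workcell import get_state, imaging, env, spotter
def P(name):
    i=imaging.camera_info(name); return i, np.array(i["world_to_cam"])
def ray(name,u,v,z):
    i,T=P(name); R=T[:3,:3];t=T[:3,3]; c=-R.T@t
    d=R.T@np.array([(u-i["cx"])/i["fx"],(v-i["cy"])/i["fy"],1]); return c+d*(z-c[2])/d[2]
def proj(name,p):
    i,T=P(name); q=T[:3,:3]@np.array(p)+T[:3,3]; return np.array([i["fx"]*q[0]/q[2]+i["cx"],i["fy"]*q[1]/q[2]+i["cy"]])
E
python3 - <<'E'
from h import *
print(get_state())
for n in ["scene","top"]:
    im=imaging.read_camera(n); cv2.imwrite(f"pics/{n}0.png",im[:,:,::-1])
    i,T=P(n); print(n,i["fx"],(-T[:3,:3].T@T[:3,3]).round(3))
    for q in ["square_key","round_key","key_block","lockbox","lock_face","remote","drive","memory_stick"]:
        print(q,[(round(d["conf"],2),np.round(d["extent"]).tolist()) for d in spotter.spot_in(n,q)[:2]])
E
```

```text
{'clock': 0.0, 'joint_pos': array([ 1.15235417e+00,  3.14003678e-01,  4.49928265e-02,  1.30358469e+00,
       -3.45408101e-05,  1.43119177e+00]), 'qvel': array([ 0.00073721, -0.00105347,  0.00030498, -0.00174639, -0.00055607,
        0.00030102]), 'tau': array([ 5.09805795e-04, -4.80618775e+01,  2.98535872e+01,  1.94230280e-02,
       -4.21012219e-04, -2.71516569e-06]), 'tcp_pos': array([0.15805262, 0.55226169, 0.19251272]), 'orientation': array([-2.31164476e-04,  1.38967507e-01,  9.90296533e-01, -8.69571018e-04]), 'wrist_force': array([ 0.5358561 , -0.36251884,  0.91873251]), 'ft_torque': array([-0.01042775,  0.02281683, -0.01543445]), 'finger_gap': 0.08525482093575076}
scene 520.2731248028609 [ 1.219 -0.829  1.268]
square_key [(0.44, [268.0, 234.0, 274.0, 239.0])]
round_key [(0.56, [254.0, 221.0, 261.0, 230.0])]
key_block [(0.97, [246.0, 216.0, 288.0, 256.0])]
lockbox [(0.67, [319.0, 140.0, 384.0, 209.0])]
lock_face [(0.89, [318.0, 140.0, 381.0, 209.0])]
remote [(0.61, [176.0, 299.0, 238.0, 329.0]), (0.49, [352.0, 243.0, 368.0, 256.0])]
drive [(0.57, [347.0, 119.0, 384.0, 143.0])]
memory_stick [(0.68, [322.0, 140.0, 381.0, 209.0]), (0.52, [352.0, 244.0, 368.0, 255.0])]
top 438.4716252651973 [ 0.528 -0.006  1.394]
square_key [(0.49, [372.0, 218.0, 377.0, 230.0])]
round_key [(0.16, [370.0, 222.0, 375.0, 231.0])]
key_block [(0.59, [358.0, 219.0, 384.0, 259.0])]
lockbox [(0.73, [219.0, 185.0, 296.0, 250.0])]
lock_face []
remote [(0.75, [356.0, 217.0, 384.0, 260.0]), (0.71, [446.0, 199.0, 474.0, 253.0])]
drive [(0.63, [170.0, 230.0, 193.0, 268.0])]
memory_stick [(0.64, [317.0, 159.0, 336.0, 170.0])]
```

```bash
python3 - <<'E'
from h import *
a=cv2.imread("pics/top0.png")[150:290,150:490]; cv2.imwrite("pics/top1.png",cv2.resize(a,(800,329),interpolation=cv2.INTER_CUBIC))
b=cv2.imread("pics/scene0.png")[100:350,160:420]; 
a=cv2.resize(a,(624,257),interpolation=cv2.INTER_CUBIC)
cv2.imwrite("pics/c1.png",cv2.resize(b,(624,600),interpolation=cv2.INTER_CUBIC))
for u,v,z in [(374,224,.07),(371,239,.04),(258,218,.075)]: print(ray("top",u,v,z))
i,T=P("top");print(T.round(3), i["cx"])
E
```

```text
[ 0.5755261  -0.16161097  0.07      ]
[ 0.53036248 -0.15569997  0.04      ]
[0.59173761 0.18812086 0.075     ]
[[ 0.005 -1.     0.003 -0.012]
 [-0.997 -0.005 -0.078  0.635]
 [ 0.078 -0.003 -0.997  1.349]
 [ 0.     0.     0.     1.   ]] 323.6679111278857
```

View pics/top1.png

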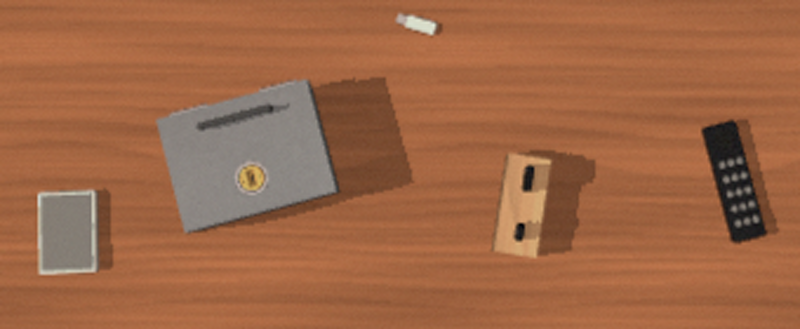

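View pics/c1.png

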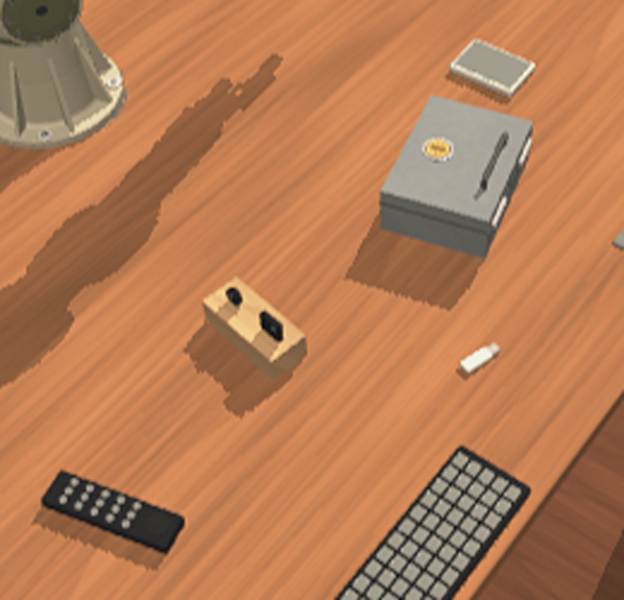

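The top view shows the box with its lock at about full-frame px (257,226). The square key is at (374,226), in the far slot of the block, and the round key is in the near slot. I'll move above the lock first for a close look.

Request:
play_rows --moves '[{"claw":8.5,"delta_pos":[-5,-2.3,-2],"twist":-4},{"claw":8.5,"delta_pos":[-10,-4.6,-4],"twist":-8},{"claw":8.5,"delta_pos":[-15.5,-7,-6],"twist":-12},{"claw":8.5,"delta_pos":[-21,-9.3,-7],"twist":-16},{"claw":8.5,"delta_pos":[-26.5,-11.6,-7],"twist":-20},{"claw":8.5,"delta_pos":[-32,-14,-7],"twist":-24},{"claw":8.5,"delta_pos":[-37.5,-16.5,-7],"twist":-28},{"claw":8.5,"delta_pos":[-43,-19,-7],"twist":-30},{"claw":8.5,"delta_pos":[-48,-21.5,-7],"twist":-30},{"claw":8.5,"delta_pos":[-51.7,-23,-7],"twist":-30},{"claw":8.5,"delta_pos":[-51.7,-23,-7],"twist":-30},{"claw":8.5,"delta_pos":[-51.7,-23,-7],"twist":-30}]'

```text
clock: 2.4
tcp_pos: [0.5916, 0.1895, 0.2632]
orientation: [-0.0, -0.122, 0.993, 0.0]
wrist_force: [0.4, 1.2, 0.3]
finger_gap: 0.085
```

```bash
python3 - <<'E'
from h import *
s=get_state();print(s["tcp_pos"],s["orientation"],s["joint_pos"].round(3),s["wrist_force"],s["clock"])
i,T=P("wrist");print(i["fx"],(-T[:3,:3].T@T[:3,3]).round(3),T[:3,:3].round(2), "lock px",proj("wrist",[.59,.19,.078]))
im=imaging.read_camera("wrist"); np.savez("w1.npz",T=T,i=[i[k] for k in("fx","fy","cx","cy")]); cv2.imwrite("pics/w1.png",im[:,:,::-1])
print(spotter.spot_in("wrist","lock_face")[:2])
E
```

```text
[0.59160507 0.18952776 0.263216  ] [-3.76166142e-04 -1.21953125e-01  9.92535772e-01  1.86498573e-04] [ 0.181  0.405  0.348  1.514  0.    -0.064] [0.39162055 1.22520622 0.28976363] 2.4
281.9175473064209 [0.528 0.175 0.443] [[-0.24  0.97 -0.  ]
 [ 0.94  0.23  0.26]
 [ 0.25  0.06 -0.97]] lock px [318.27931764 173.71960233]
[{'extent': [249.8, 122.2, 401.1, 235.4], 'conf': 0.62}]
```

View pics/w1.png

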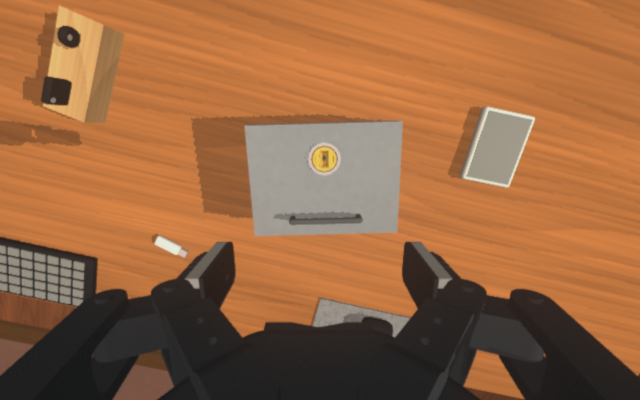

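Wrist view: the box is square to the tool within a degree or two, with the lock at about (324,158). I'll measure the lock centre and box yaw.

```bash
python3 - <<'E'
from h import *
def cen(fn,lo,hi,box):
    im=cv2.imread(fn); h=cv2.cvtColor(im,cv2.COLOR_BGR2HSV); m=cv2.inRange(h,lo,hi)
    M=np.zeros_like(m); x0,y0,x1,y1=box; M[y0:y1,x0:x1]=m[y0:y1,x0:x1]
    c=cv2.convexHull(np.argwhere(M)[:,::-1].astype(np.int32)); mo=cv2.moments(c); return mo["m10"]/mo["m00"],mo["m01"]/mo["m00"],cv2.boundingRect(c)
lo,hi=(18,120,120),(35,255,255)
for n,fn,b in [("wrist","pics/w1.png",(300,135,350,185)),("top","pics/top0.png",(243,215,270,238)),("scene","pics/scene0.png",(330,150,355,170))]:
    u,v,r=cen(fn,lo,hi,b); print(n,u,v,r,ray(n,u,v,.078))
for c in [(246,126),(402,122),(398,234),(254,236)]: print(ray("wrist",*c,.075))
# edges fit: grey top mask
im=cv2.imread("pics/w1.png");h=cv2.cvtColor(im,cv2.COLOR_BGR2HSV); m=cv2.inRange(h,(0,0,60),(180,45,200)); M=np.zeros_like(m);M[110:245,235:410]=m[110:245,235:410]
cs=max(cv2.findContours(M,0,2)[0],key=cv2.contourArea)
W=np.array([ray("wrist",*p[0],.075)[:2] for p in cs]); r=cv2.minAreaRect((W*1000).astype(np.float32)); print(r)
E
```

```text
wrist 323.91355311355306 158.68864468864467 (312, 147, 25, 25) [0.56893969 0.1930803  0.078     ]
top 256.61070559610704 225.32116788321167 (252, 221, 10, 10) [0.56960359 0.19148592 0.078     ]
scene 341.94835680751174 161.57276995305165 (338, 159, 9, 6) [0.56979143 0.18854319 0.078     ]
[0.55333938 0.08721173 0.075     ]
[0.50055233 0.27729174 0.075     ]
[0.64594857 0.32013958 0.075     ]
[0.69820995 0.12486773 0.075     ]
((597.5206298828125, 200.80233764648438), (149.2229461669922, 198.58099365234375), 15.658174514770508)
```

Request:
play_rows --moves '[{"claw":8.5,"delta_pos":[1.7,-5.6,0],"twist":4},{"claw":8.5,"delta_pos":[3.4,-11.2,0],"twist":8},{"claw":8.5,"delta_pos":[5.2,-16.8,1],"twist":12},{"claw":8.5,"delta_pos":[7,-22.4,2],"twist":16},{"claw":8.5,"delta_pos":[8.7,-28,3],"twist":20},{"claw":8.5,"delta_pos":[10.4,-33.6,3],"twist":22},{"claw":8.5,"delta_pos":[10.4,-33.6,3],"twist":22},{"claw":8.5,"delta_pos":[10.4,-33.6,3],"twist":22}]'

```text
clock: 3.5
tcp_pos: [0.5723, -0.1607, 0.2338]
orientation: [0.0, 0.069, 0.998, 0.0]
wrist_force: [-0.4, 0.9, 0.7]
finger_gap: 0.0851
```

```bash
python3 - <<'E'
from h import *
s=get_state();print(s["tcp_pos"],s["orientation"],s["joint_pos"].round(3),s["wrist_force"],s["clock"])
im=imaging.read_camera("wrist"); cv2.imwrite("pics/w2.png",im[:,:,::-1])
for q in ("square_key","key_block"):print(q,spotter.spot_in("wrist",q)[:2])
E
```

```text
[ 0.57234809 -0.16072287  0.23376174] [1.50077075e-04 6.91289938e-02 9.97607684e-01 2.60122780e-04] [-4.090e-01  3.460e-01  1.900e-01  1.415e+00  1.000e-03 -2.710e-01] [-0.37825653  0.90815597  0.65097436] 3.5
square_key [{'extent': [311.0, 160.5, 319.1, 191.9], 'conf': 0.65}]
key_block [{'extent': [293.8, 92.8, 338.3, 195.4], 'conf': 0.57}]
```

View pics/w2.png

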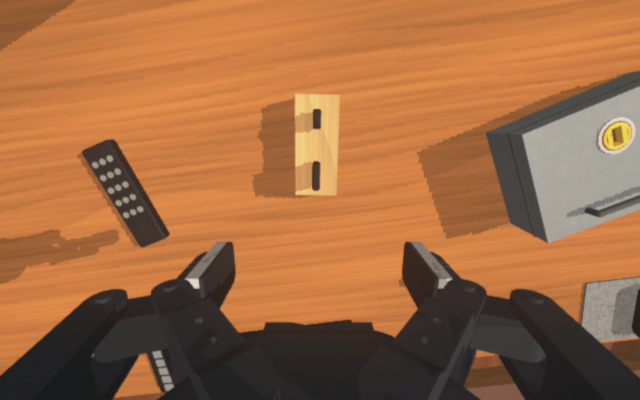

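```bash
cat >> h.py <<'E'
from scipy.optimize import minimize
def hull(name,cen,yaw,sx,sy,z0,z1,cache={}):
    c,s=np.cos(yaw),np.sin(yaw)
    return np.array([proj(name,[cen[0]+c*a*sx/2-s*b*sy/2,cen[1]+s*a*sx/2+c*b*sy/2,z]) for a in(-1,1) for b in(-1,1) for z in(z0,z1)])
def fit(name,mask,off,x0,sx,sy,z0,z1,S=8):
    m=cv2.resize(mask,None,fx=S,fy=S,interpolation=cv2.INTER_CUBIC)>127
    def f(p):
        h=(hull(name,p[:2],p[2],sx,sy,z0,z1)-off+.5)*S
        q=np.zeros(m.shape,np.uint8); cv2.fillConvexPoly(q,cv2.convexHull(np.round(h).astype(np.int32)),1); q=q>0
        return 1-(q&m).sum()/(q|m).sum()
    r=minimize(f,x0,method="Nelder-Mead",options=dict(initial_simplex=np.array(x0)+np.array([[0,0,0],[.006,0,0],[0,.006,0],[0,0,.1]]),xatol=1e-5))
    return r.x,1-r.fun
E
python3 - <<'E'
from h import *
im=cv2.imread("pics/w2.png"); g=cv2.cvtColor(im,cv2.COLOR_BGR2GRAY)
sub=g[155:198,302:330]; m=(np.clip((120-sub.astype(float))/80,0,1)*255).astype(np.uint8)
print(fit("wrist",m,(302,155),[.575,-.162,-.14],.034,.010,.04,.072))
h=cv2.cvtColor(im,cv2.COLOR_BGR2HSV); print(h[130,330],h[130,360],h[130,270],h[176,316])
# lock from this view
m=cv2.inRange(h,(18,120,120),(35,255,255)); m[:,:590]=0; p=np.argwhere(m[110:160])
c=cv2.convexHull(np.argwhere(m)[:,::-1].astype(np.int32)); r=cv2.fitEllipse(c);print(r, ray("wrist",*r[0],.078))
t=cv2.cvtColor(cv2.imread("pics/top0.png"),cv2.COLOR_BGR2GRAY)
print(t[212:240,366:384])
sub=t[215:237,366:384]; m=(np.clip((110-sub.astype(float))/70,0,1)*255).astype(np.uint8)
print(fit("top",m,(366,215),[.575,-.162,-.14],.034,.010,.04,.072))
E
```

```text
(array([ 0.57302983, -0.16338676, -0.14205921]), np.float64(0.6891311118031765))
[ 18 130 236] [ 12 168 197] [ 13 166 158] [10 81 72]
((616.4226684570312, 135.2994842529297), (24.291513442993164, 31.54405403137207), 46.122955322265625) [0.56852081 0.19131808 0.078     ]
[[108 106 104 106 111 111 108 111 113 113 112 115 115 116 118 113 115 113]
 [111 108 111 111 109 108 113 110 110 105 107 105 105 107 109 109 112 109]
 [118 119 114 115 107 106 103 105 104  84  79  82  79  81  83  82  85  84]
 [134 137 139 132 113 105 103  92  86  86  82  83  81  81  82  80  79  80]
 [145 153 160 160 159 150 150 129 122 124 116 104 105  97  88  90  83  80]
 [143 155 161 160 160 161 163 164 160 167 168 154 150 143 129 127 115 103]
 [145 157 154 158 160 159 167 163 163 168 169 168 167 174 175 173 173 160]
 [145 156 159 158 158 162 168 159 153 154 157 160 158 161 164 164 163 164]
 [149 156 159 158 160 161 165 144  95  79 107 121 126 127 132 128 127 121]
 [152 155 155 157 157 165 154  76  30  26  27 115 126 128 130 129 131 119]
 [155 156 159 158 163 164 130  75  35  27  24 114 127 132 135 129 129 109]
 [15
[... 652 characters left out ...]
9 171 172 119  86]
 [152 150 157 158 156 161 166 168 169 169 167 172 175 173 173 172 104  85]
 [155 152 157 158 158 158 167 166 167 168 170 170 172 174 174 156  98  81]
 [158 151 155 153 160 162 166 167 167 169 167 173 175 174 172 150  96  81]
 [158 149 158 156 158 158 166 165 168 170 168 173 177 174 175 134  90  82]
 [160 151 156 155 157 162 168 166 169 168 169 174 174 173 173 121  88  82]
 [161 156 151 154 160 166 167 167 166 166 169 174 176 173 172 117  89  84]
 [160 154 153 151 156 163 169 167 168 166 169 173 176 174 175 107  83  84]
 [163 158 154 152 158 163 167 167 166 169 173 173 175 173 169 100  79  78]]
(array([ 0.57258017, -0.16347313, -0.12411387]), np.float64(0.7268957345971564))
```

Request:
play_rows --moves '[{"claw":5,"delta_pos":[-0.1,-0.25,5],"twist":0},{"claw":5,"delta_pos":[-0.1,-0.25,10],"twist":0},{"claw":5,"delta_pos":[-0.1,-0.25,13],"twist":0},{"claw":5,"delta_pos":[-0.1,-0.25,13],"twist":0},{"claw":5,"delta_pos":[-0.1,-0.25,13],"twist":0}]'

```text
clock: 4.28
tcp_pos: [0.5743, -0.1638, 0.105]
orientation: [0.001, 0.069, 0.998, -0.0]
wrist_force: [0.3, 0.2, 0.5]
finger_gap: 0.0501
```

```bash
python3 - <<'E'
from h import *
s=get_state();print(s["tcp_pos"],s["orientation"])
im=imaging.read_camera("wrist"); cv2.imwrite("pics/w3.png",im[:,:,::-1]); cv2.imwrite("pics/w3c.png",cv2.resize(im[60:310,180:460,::-1],(672,600),interpolation=cv2.INTER_CUBIC))
e=spotter.spot_in("wrist","square_key")[:1]; print(e, hull("wrist",[.5728,-.1634],-.14,.034,.01,.04,.072).round(0).tolist())
print(proj("wrist",s["tcp_pos"]))
E
```

```text
[ 0.57426962 -0.16383362  0.10502063] [ 1.01978970e-03  6.87978131e-02  9.97630056e-01 -3.02441104e-04]
[{'extent': [315.6, 175.9, 325.0, 225.5], 'conf': 0.93}] [[313.0, 178.0], [312.0, 185.0], [324.0, 178.0], [325.0, 185.0], [313.0, 214.0], [312.0, 227.0], [324.0, 214.0], [324.0, 227.0]]
[317.5713263  222.66480285]
```

View pics/w3c.png

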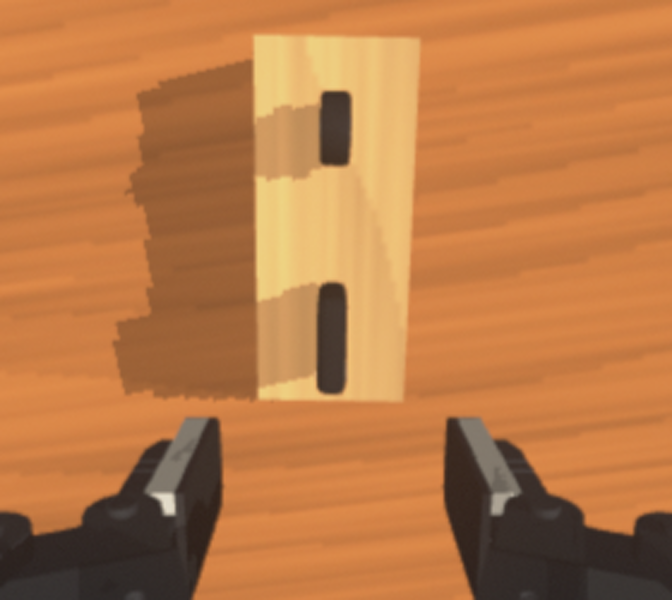

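The square key is the nearer, longer dark head at full-frame (318,201), nearly centred between the fingers. I'll refit from this closer view.

```bash
python3 - <<'E'
from h import *
im=cv2.imread("pics/w3.png"); g=cv2.cvtColor(im,cv2.COLOR_BGR2GRAY)
sub=g[170:232,300:336]; print(sub[30],sub[::4,18])
m=(np.clip((120-sub.astype(float))/70,0,1)*255).astype(np.uint8)
for x0 in([.573,-.1634,-.14],[.575,-.165,-.11]):
  print(fit("wrist",m,(300,170),x0,.034,.010,.04,.072))
# block top corners
for c in [(254,38),(420,40),(404,402),(258,400)]: print(ray("wrist",c[0]/2.4+180-.3,c[1]/2.4+60-.3,.04))
E
```

```text
[164 161 160 158 157 155 154 154 155 156 155 139  78  56  56  57  58  60
  61  60  60  60  61  76 134 191 192 191 190 190 190 193 193 190 189 187] [199 199  69  54  59  61  60  60  61  61  59  60  60  59 182 144]
(array([ 0.57045572, -0.16351232, -0.15456174]), np.float64(0.7898762201871792))
(array([ 0.57130796, -0.16328196, -0.12826379]), np.float64(0.7907316458884271))
[ 0.46959392 -0.175574    0.04      ]
[ 0.47792173 -0.12041809  0.04      ]
[ 0.60615243 -0.14004041  0.04      ]
[ 0.59759397 -0.1958658   0.04      ]
```

Request:
play_rows --moves '[{"claw":5,"delta_pos":[0.1,0,3],"twist":1},{"claw":5,"delta_pos":[0.1,0,5.5],"twist":1},{"claw":5,"delta_pos":[0.1,0,5.9],"twist":1},{"claw":5,"delta_pos":[0.1,0,5.9],"twist":1},{"claw":2.5,"delta_pos":[0.1,0,5.9],"twist":1},{"claw":1.4,"delta_pos":[0.1,0,5.9],"twist":1},{"claw":0.6,"delta_pos":[0.1,0,5.9],"twist":1},{"claw":0.6,"delta_pos":[0.1,0,5.9],"twist":1},{"claw":0.6,"delta_pos":[0.1,0,5.9],"twist":1},{"claw":0.6,"delta_pos":[0.1,0,5.9],"twist":1}]' --force 60

```text
clock: 5.62
tcp_pos: [0.5721, -0.1642, 0.0443]
orientation: [-0.0, 0.078, 0.997, 0.0]
wrist_force: [0.1, -0.8, 0.4]
finger_gap: 0.0061
```

```bash
python3 - <<'E'
from h import *
s=get_state();print(s["tcp_pos"],s["orientation"],s["wrist_force"],s["ft_torque"],s["finger_gap"])
E
```

```text
[ 0.57211639 -0.1641965   0.04429167] [-9.45495566e-05  7.82401350e-02  9.96934535e-01  6.83914124e-05] [ 0.14963928 -0.82327672  0.41488054] [-0.00847623  0.02797914  0.00163104] 0.006146253650659752
```

The gap reads 6.1 mm on a 10 mm head. I'll look before pulling.

```bash
python3 - <<'E'
from h import *
im=imaging.read_camera("wrist"); cv2.imwrite("pics/w4.png",im[:,:,::-1]); cv2.imwrite("pics/w4c.png",cv2.resize(im[60:310,180:460,::-1],(672,600),interpolation=cv2.INTER_CUBIC))
E
```

```text
(no output)
```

View pics/w4c.png

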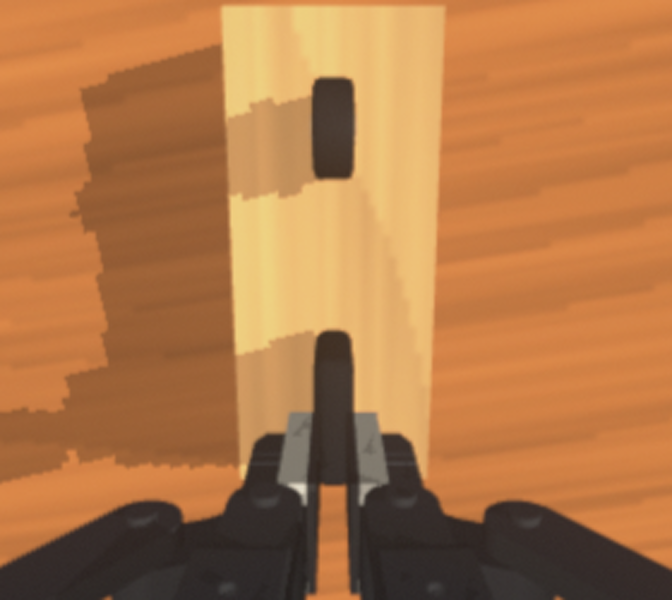

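```bash
python3 - <<'E'
from h import *
for x in (.568,.572,.576): print(x,hull("wrist",[x,-.164],-.154,.034,.01,.04,.072).round(1).tolist())
s=get_state(); p=s["tcp_pos"]; print(proj("wrist",p),proj("wrist",p+[0,0,.019]))
print("pad",hull("wrist",p[:2],-.154,.022,.01,.045,.08).round(1).tolist())
E
```

```text
0.568 [[308.5, 192.0], [306.6, 205.4], [323.4, 191.9], [324.3, 205.4], [309.1, 238.8], [307.3, 260.2], [323.3, 238.8], [324.1, 260.2]]
0.572 [[309.5, 197.6], [307.7, 212.1], [324.3, 197.6], [325.4, 212.1], [310.0, 244.0], [308.4, 266.2], [324.1, 244.0], [325.1, 266.2]]
0.576 [[310.5, 203.3], [308.9, 218.7], [325.2, 203.2], [326.4, 218.7], [310.9, 249.1], [309.5, 272.1], [325.0, 249.1], [326.1, 272.1]]
[316.69730626 223.70766289] [316.49334506 234.41804735]
pad [[309.1, 208.5], [307.0, 227.3], [324.1, 208.5], [325.3, 227.3], [309.5, 239.2], [307.5, 263.8], [324.0, 239.2], [325.2, 263.8]]
```

Request:
play_rows --moves '[{"claw":0,"delta_pos":[0,0,0],"twist":0},{"claw":0,"delta_pos":[0,0,0],"twist":0},{"claw":0,"delta_pos":[0,0,0],"twist":0}]' --force 80

```text
clock: 6.05
tcp_pos: [0.5722, -0.1642, 0.0444]
orientation: [0.0, 0.078, 0.997, 0.0]
wrist_force: [0.1, -0.8, 0.8]
finger_gap: -0.0002
```

```bash
python3 - <<'E'
from h import *
im=imaging.read_camera("wrist"); cv2.imwrite("pics/w5.png",im[:,:,::-1]); a=cv2.resize(im[150:310,230:410,::-1],(540,480),interpolation=cv2.INTER_CUBIC)
s=imaging.read_camera("scene")[190:280,230:310,::-1]; b=cv2.resize(s,(255,287),interpolation=cv2.INTER_CUBIC)
o=np.zeros((480,800,3),np.uint8);o[:,:540]=a;o[:287,545:]=b;cv2.imwrite("pics/w5c.png",o)
E
```

```text
(no output)
```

View pics/w5c.png

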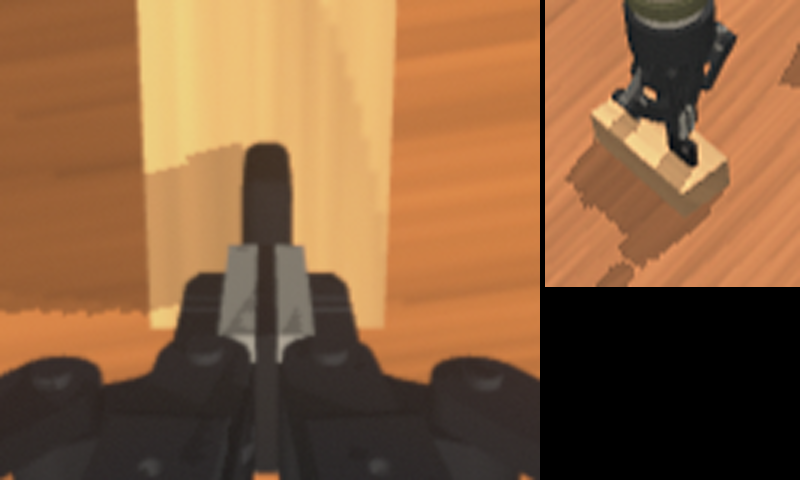

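The fingers closed fully without holding the key, and the pads appear above or beside the head. I'll check where the fingertips really are in the fixed camera.

```bash
python3 - <<'E'
from h import *
im=imaging.read_camera("scene")[:,:,::-1].copy(); cv2.imwrite("pics/s2.png",im)
s=get_state(); p=s["tcp_pos"]; print(p)
S=10;x0,y0=240,180
a=cv2.resize(im[y0:y0+60,x0:x0+70],None,fx=S,fy=S,interpolation=cv2.INTER_CUBIC)
for dz,c in((0,(0,0,255)),(.019,(0,255,0)),(.03,(255,0,0)),(.05,(255,0,255)),(.07,(255,255,0))):
    q=(proj("scene",p+[0,0,dz])+.5-[x0,y0])*S; cv2.circle(a,tuple(int(v) for v in q),4,c,-1); print(dz,q)
h=cv2.convexHull(((hull("scene",[.572,-.164],-.154,.034,.01,.04,.072)+.5-[x0,y0])*S).astype(np.int32)); cv2.polylines(a,[h],True,(0,255,255),1)
cv2.imwrite("pics/s2c.png",a)
E
```

```text
[ 0.57220051 -0.16420844  0.04439621]
0 [339.15129569 584.3126442 ]
0.019 [335.2653626  544.93528147]
0.03 [332.98137765 521.79095499]
0.05 [328.76271095 479.04189963]
0.07 [324.45667833 435.40753831]
```

View pics/s2c.png

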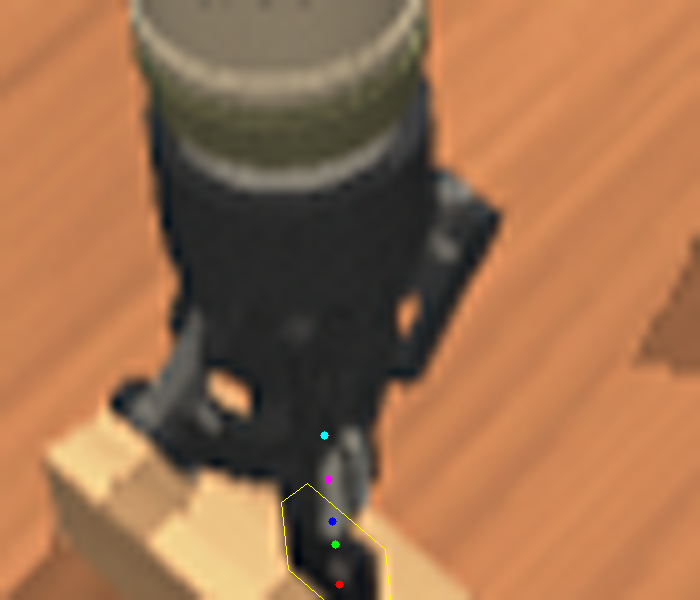

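In the scene view the fingertip ends around (274,233), about 30 mm above the reported TCP and just over the head. Next I'll open and descend in small steps while watching the force.

Request:
play_rows --moves '[{"claw":3,"delta_pos":[0,0,0],"twist":0},{"claw":3,"delta_pos":[0,0,0],"twist":0},{"claw":3,"delta_pos":[0,0,0.3],"twist":0},{"claw":3,"delta_pos":[0,0,0.3],"twist":0}]' --force 60

```text
clock: 6.7
tcp_pos: [0.5719, -0.1641, 0.041]
orientation: [-0.0, 0.078, 0.997, 0.0]
wrist_force: [0.0, -0.3, 0.5]
finger_gap: 0.03
```

Request:
play_rows --moves '[{"claw":3,"delta_pos":[0,0,0.2],"twist":0},{"claw":3,"delta_pos":[0,0,0.2],"twist":0}]'

```text
clock: 6.95
tcp_pos: [0.572, -0.1641, 0.0392]
orientation: [-0.0, 0.078, 0.997, 0.0]
wrist_force: [-0.2, 0.2, 1.0]
finger_gap: 0.0299
```

Request:
play_rows --moves '[{"claw":3,"delta_pos":[0,0,0.2],"twist":0},{"claw":3,"delta_pos":[0,0,0.2],"twist":0}]'

```text
clock: 7.2
tcp_pos: [0.5721, -0.1642, 0.0372]
orientation: [-0.0, 0.078, 0.997, 0.0]
wrist_force: [-0.6, 0.7, -0.7]
finger_gap: 0.0298
```

```bash
python3 - <<'E'
from h import *
im=imaging.read_camera("wrist"); cv2.imwrite("pics/w6.png",im[:,:,::-1]); s=imaging.read_camera("scene"); cv2.imwrite("pics/s3.png",s[:,:,::-1]); a=cv2.resize(im[150:310,230:410,::-1],(540,480),interpolation=cv2.INTER_CUBIC)
b=cv2.resize(s[205:255,250:292,::-1],(255,304),interpolation=cv2.INTER_CUBIC)
o=np.zeros((480,800,3),np.uint8);o[:,:540]=a;o[:304,545:]=b;cv2.imwrite("pics/w6c.png",o)
s=get_state();print(s["tcp_pos"],s["wrist_force"])
E
```

```text
[ 0.57215855 -0.16420531  0.03733721] [-0.21506733 -0.29010882  0.07609529]
```

View pics/w6c.png

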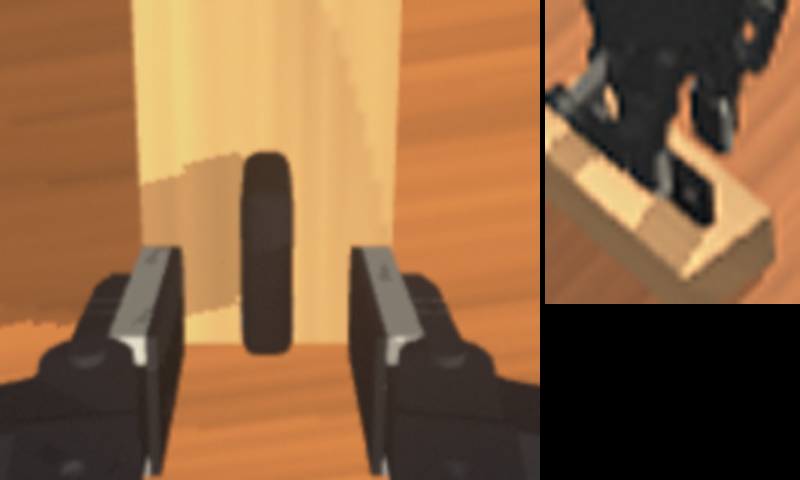

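Confirmed: the TCP is at z 0.037 with no contact, and the key is untouched and centred between the pads. I'll solve for the real tip offset from both views.

```bash
python3 - <<'E'
from h import *
p=get_state()["tcp_pos"]; ex=np.array([.988,-.154,0]); ey=np.array([.154,.988,0])
for y in (.017,.022):
  for h in (.02,.025,.03,.035,.04):
    for dx in (0,.008):
      w=proj("wrist",p+ex*(dx-.011)+ey*y+[0,0,h]); s=proj("scene",p+ex*(dx+.011)+ey*y+[0,0,h])
      print(y,h,dx,w.round(1),s.round(1))
print("obs wrist v 231.7, u",350/3+230,390/3+230," scene 278,229.7")
E
```

```text
0.017 0.02 0 [344.8 217.9] [280.  234.2]
0.017 0.02 0.008 [344.5 230.4] [281.9 235.7]
0.017 0.025 0 [345.5 220.7] [279.9 233.1]
0.017 0.025 0.008 [345.2 233.5] [281.8 234.7]
0.017 0.03 0 [346.3 223.7] [279.8 232.1]
0.017 0.03 0.008 [346.  236.9] [281.7 233.6]
0.017 0.035 0 [347.2 226.9] [279.8 231. ]
0.017 0.035 0.008 [346.8 240.4] [281.6 232.6]
0.017 0.04 0 [348.1 230.2] [279.7 229.9]
0.017 0.04 0.008 [347.7 244.1] [281.5 231.5]
0.022 0.02 0 [353.1 217.9] [281.3 233.2]
0.022 0.02 0.008 [352.7 230.4] [283.1 234.8]
0.022 0.025 0 [354.1 220.7] [281.2 232.2]
0.022 0.025 0.008 [353.7 233.5] [283.1 233.7]
0.022 0.03 0 [355.2 223.7] [281.1 231.1]
0.022 0.03 0.008 [354.7 236.8] [283.  232.7]
0.022 0.035 0 [356.3 226.8] [281.  230.1]
0.022 0.035 0.008 [355.8 240.4] [282.9 231.6]
0.022 0.04 0 [357.5 230.2] [281. 229.]
0.022 0.04 0.008 [357.  244.1] [282.8 230.6]
obs wrist v 231.7, u 346.6666666666667 360.0  scene 278,229.7
```

Fits dx≈0 with tips about 35–40 mm above the nominal TCP. I'll descend accordingly, in two stages.

Request:
play_rows --moves '[{"claw":3,"delta_pos":[0,0,0.6],"twist":0},{"claw":3,"delta_pos":[0,0,1.2],"twist":0},{"claw":3,"delta_pos":[0,0,1.2],"twist":0}]'

```text
clock: 7.68
tcp_pos: [0.5715, -0.1639, 0.0244]
orientation: [-0.001, 0.078, 0.997, 0.0]
wrist_force: [0.5, -0.5, 0.6]
finger_gap: 0.0297
```

Request:
play_rows --moves '[{"claw":3,"delta_pos":[0,0,0.4],"twist":0},{"claw":3,"delta_pos":[0,0,0.8],"twist":0},{"claw":3,"delta_pos":[0,0,0.8],"twist":0}]'

```text
clock: 8.05
tcp_pos: [0.5719, -0.1641, 0.0169]
orientation: [-0.0, 0.078, 0.997, 0.0]
wrist_force: [0.4, 0.9, 1.0]
finger_gap: 0.0302
```

Request:
play_rows --moves '[{"claw":1.6,"delta_pos":[0,0,0],"twist":0},{"claw":0.6,"delta_pos":[0,0,0],"twist":0},{"claw":0,"delta_pos":[0,0,0],"twist":0},{"claw":0,"delta_pos":[0,0,0],"twist":0},{"claw":0,"delta_pos":[0,0,0],"twist":0}]'

```text
clock: 8.68
tcp_pos: [0.5725, -0.1643, 0.0177]
orientation: [0.0, 0.078, 0.997, -0.0]
wrist_force: [1.0, -0.3, 1.8]
finger_gap: 0.0088
```

```bash
python3 - <<'E'
from h import *
im=imaging.read_camera("wrist"); cv2.imwrite("pics/w7.png",im[:,:,::-1])
s=get_state();print(s["tcp_pos"],s["orientation"],s["wrist_force"],s["ft_torque"],s["finger_gap"])
g=cv2.cvtColor(im,cv2.COLOR_RGB2GRAY);print(g[200:300:5,318])
E
```

```text
[ 0.57249389 -0.1642818   0.01768698] [ 3.41827735e-04  7.82077742e-02  9.96937022e-01 -2.67281860e-05] [ 0.84383378 -0.41579326  2.86876143] [ 0.0749477  -0.03413633  0.02169399] 0.008529178912921188
[200 200  56  53  53  53  59  58  57  51  48  49  46  46  46  45  44  45
 135 135]
```

Request:
play_rows --moves '[{"claw":2,"delta_pos":[0,0,0],"twist":0},{"claw":2,"delta_pos":[0,0,0.2],"twist":0},{"claw":2,"delta_pos":[0,0,0.5],"twist":0},{"claw":2,"delta_pos":[0,0,0.5],"twist":0}]'

```text
clock: 9.22
tcp_pos: [0.5717, -0.164, 0.0118]
orientation: [-0.001, 0.078, 0.997, 0.0]
wrist_force: [1.2, -0.2, 0.4]
finger_gap: 0.0199
```

Request:
play_rows --moves '[{"claw":0.6,"delta_pos":[0,0,0],"twist":0},{"claw":0,"delta_pos":[0,0,0],"twist":0},{"claw":0,"delta_pos":[0,0,0],"twist":0},{"claw":0,"delta_pos":[0,0,0],"twist":0}]'

```text
clock: 9.72
tcp_pos: [0.5722, -0.1642, 0.0123]
orientation: [0.0, 0.078, 0.997, 0.0]
wrist_force: [-0.2, 0.7, -0.5]
finger_gap: 0.0088
```

Request:
play_rows --moves '[{"claw":0,"delta_pos":[0,0,0],"twist":0},{"claw":0,"delta_pos":[0,0,0],"twist":0}]'

```text
clock: 9.98
tcp_pos: [0.5722, -0.1642, 0.0124]
orientation: [0.0, 0.078, 0.997, 0.0]
wrist_force: [-0.4, -1.0, -0.9]
finger_gap: 0.0086
```

Request:
play_rows --moves '[{"claw":0,"delta_pos":[0,0,-0.5],"twist":0},{"claw":0,"delta_pos":[0,0,-1.2],"twist":0},{"claw":0,"delta_pos":[0,0,-2.2],"twist":0},{"claw":0,"delta_pos":[0,0,-3.4],"twist":0},{"claw":0,"delta_pos":[0,0,-4.8],"twist":0},{"claw":0,"delta_pos":[0,0,-6.4],"twist":0},{"claw":0,"delta_pos":[0,0,-8],"twist":0},{"claw":0,"delta_pos":[0,0,-9],"twist":0},{"claw":0,"delta_pos":[0,0,-9],"twist":0},{"claw":0,"delta_pos":[0,0,-9],"twist":0}]' --force 100

```text
clock: 11.22
tcp_pos: [0.5718, -0.1641, 0.1019]
orientation: [-0.0, 0.078, 0.997, 0.0]
wrist_force: [-0.8, -0.2, -1.0]
finger_gap: 0.0081
```

```bash
python3 - <<'E'
from h import *
im=imaging.read_camera("wrist"); cv2.imwrite("pics/w8.png",im[:,:,::-1]); s=imaging.read_camera("scene"); cv2.imwrite("pics/s4.png",s[:,:,::-1]); a=cv2.resize(im[130:310,220:420,::-1],(533,480),interpolation=cv2.INTER_CUBIC)
b=cv2.resize(s[195:255,240:292,::-1],(260,300),interpolation=cv2.INTER_CUBIC)
o=np.zeros((480,800,3),np.uint8);o[:,:533]=a;o[:300,540:]=b;cv2.imwrite("pics/w8c.png",o)
s=get_state();print(s["tcp_pos"],s["orientation"],s["wrist_force"],s["finger_gap"],s["joint_pos"].round(2))
E
```

```text
[ 0.57163531 -0.16397881  0.10156642] [-6.94389567e-04  7.82354307e-02  9.96934625e-01  2.96497543e-04] [-0.83527477 -0.33580885 -0.30799809] 0.007910279826867738 [-0.41  0.39 -0.07  1.11  0.   -0.26]
```

View pics/w8c.png

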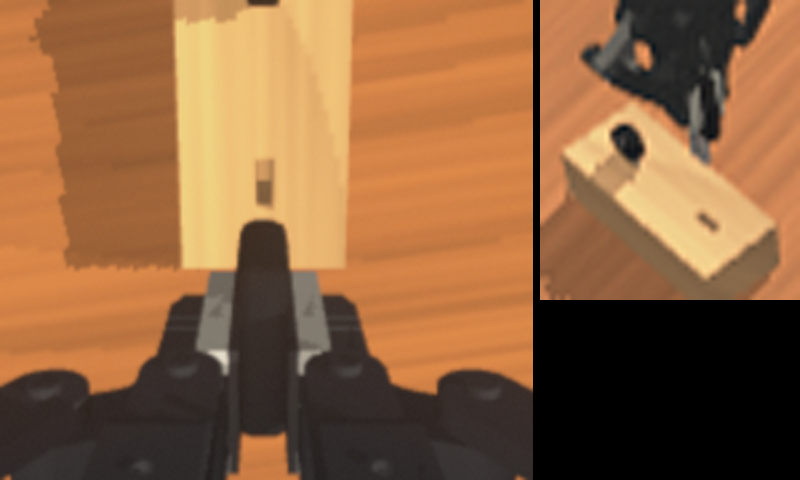

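The square key is out of its slot and held, and the round key is still in place. I'm carrying it to just above the lock.

Request:
play_rows --moves '[{"claw":0,"delta_pos":[0.5,3,-1],"twist":-2},{"claw":0,"delta_pos":[1.2,7,-1.2],"twist":-4},{"claw":0,"delta_pos":[2,12,-1.2],"twist":-8},{"claw":0,"delta_pos":[2.9,17,-1.2],"twist":-12},{"claw":0,"delta_pos":[3.7,22,-1.2],"twist":-16},{"claw":0,"delta_pos":[4.5,27,-1.2],"twist":-20},{"claw":0,"delta_pos":[5.3,31.5,-1.2],"twist":-24},{"claw":0,"delta_pos":[5.7,34,-1.2],"twist":-24.5},{"claw":0,"delta_pos":[5.8,35.1,-1.2],"twist":-24.5},{"claw":0,"delta_pos":[5.8,35.1,-1.2],"twist":-24.5},{"claw":0,"delta_pos":[5.8,35.1,-1.2],"twist":-24.5}]'

```text
clock: 12.7
tcp_pos: [0.5697, 0.1904, 0.1142]
orientation: [-0.0, -0.134, 0.991, -0.0]
wrist_force: [0.1, 0.1, -0.4]
finger_gap: 0.0076
```

```bash
python3 - <<'E'
from h import *
print("w8 key fit")
im=imaging.read_camera("wrist"); cv2.imwrite("pics/w9.png",im[:,:,::-1]); s0=imaging.read_camera("scene"); cv2.imwrite("pics/s5.png",s0[:,:,::-1]);t0=imaging.read_camera("top"); cv2.imwrite("pics/t5.png",t0[:,:,::-1])
s=get_state();p=s["tcp_pos"];q=s["orientation"];print(p,q,s["wrist_force"],s["finger_gap"])
yaw=2*np.arctan2(q[2],q[1])+np.pi; print("yaw deg",np.degrees(yaw)%180)
for dz in(.0277,.024,.032): print(dz,hull("wrist",p[:2],yaw,.034,.01,p[2]+dz,p[2]+dz+.032).round(1).tolist())
print("lock px",proj("wrist",[.569,.192,.078]),proj("scene",[.569,.192,.078]))
a=cv2.resize(im[140:310,230:410,::-1],(508,480),interpolation=cv2.INTER_CUBIC)
b=cv2.resize(s0[130:190,315:367,::-1],(286,330),interpolation=cv2.INTER_CUBIC)
o=np.zeros((480,800,3),np.uint8);o[:,:508]=a;o[:330,514:]=b;cv2.imwrite("pics/w9c.png",o)
E
```

```text
w8 key fit
[0.56981501 0.19039764 0.11442561] [-2.71718885e-05 -1.34264345e-01  9.90945549e-01 -5.36497322e-05] [ 0.19133983  0.42211705 -0.36501164] 0.007755587527204005
yaw deg 15.432165447188822
0.0277 [[307.6, 211.6], [304.9, 232.8], [325.2, 211.6], [326.7, 232.9], [308.1, 265.8], [305.7, 297.8], [324.8, 265.8], [326.2, 297.8]]
0.024 [[307.8, 209.7], [305.3, 229.9], [325.0, 209.7], [326.5, 229.9], [308.3, 262.8], [306.1, 293.4], [324.7, 262.8], [326.0, 293.4]]
0.032 [[307.3, 214.0], [304.4, 236.5], [325.4, 214.0], [327.0, 236.5], [307.9, 269.4], [305.3, 303.2], [325.0, 269.4], [326.4, 303.2]]
lock px [319.24796467 207.11336164] [342.35664051 160.86909104]
```

View pics/w9c.png

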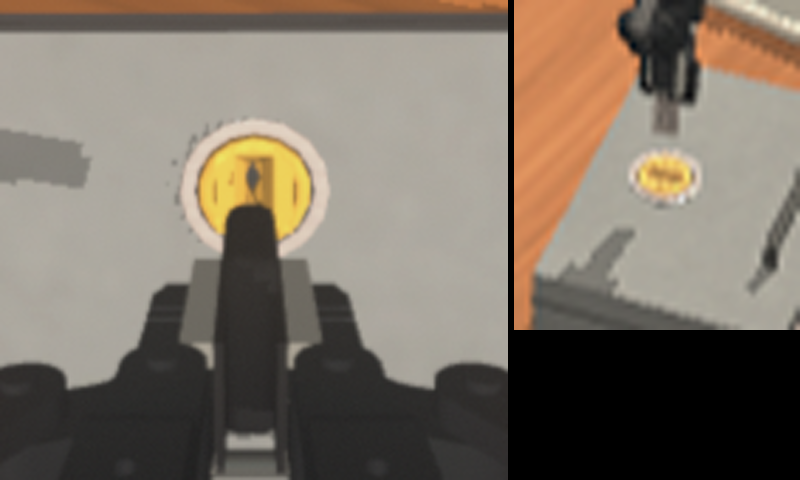

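The key is above the lock and aligned with the keyway, with the ring centre at about (320,207) full-frame. One numeric cross-check in the scene image before inserting.

```bash
python3 - <<'E'
from h import *
im=cv2.imread("pics/s5.png"); p=get_state()["tcp_pos"]; yaw=.269
for dz in(-.0023,-.006): print("blade hull",dz,hull("scene",p[:2],yaw,.014,.0036,p[2]+dz,p[2]+dz+.03).round(1).tolist(), proj("scene",p+[0,0,dz]))
print(im[142:160,336:352].sum(2)//3)
h=cv2.cvtColor(im,cv2.COLOR_BGR2HSV); m=cv2.inRange(h,(18,110,110),(35,255,255)); m[:150]=0;m[175:]=0;m[:,:325]=0;m[:,360:]=0
c=cv2.convexHull(np.argwhere(m)[:,::-1].astype(np.int32)); M=cv2.moments(c); u,v=M["m10"]/M["m00"],M["m01"]/M["m00"]; print("lock scene",u,v,ray("scene",u,v,.078))
w=cv2.imread("pics/w9.png"); h=cv2.cvtColor(w,cv2.COLOR_BGR2HSV); 
ring=cv2.inRange(h,(18,100,120),(35,255,255)); ring[:, :290]=0; ring[:,350:]=0; ring[:180]=0; ring[235:]=0
p_=cv2.convexHull(np.argwhere(ring)[:,::-1].astype(np.int32)); p_=p_[p_[:,0,1]<216]; e=cv2.fitEllipse(p_); print(e,ray("wrist",*e[0],.078))
E
```

```text
blade hull -0.0023 [[340.5, 153.4], [340.8, 146.5], [340.8, 152.7], [341.2, 145.8], [344.6, 154.6], [345.0, 147.6], [345.0, 153.8], [345.4, 146.9]] [342.72396345 153.62477957]
blade hull -0.006 [[340.4, 154.3], [340.8, 147.4], [340.8, 153.5], [341.2, 146.7], [344.6, 155.4], [345.0, 148.5], [344.9, 154.7], [345.4, 147.8]] [342.67524964 154.46344378]
[[151 114  25  79  37  40  41  37  62 125  56  28  69 166 158 147]
 [151 119  26  93  36  40  38  37  74 122  50  27  88 175 169 164]
 [151 128  27  96  36  39  40  39  83 120  53  30 104 175 169 168]
 [158 130  17  60  43  36  37  39  81 119  39  31 102 173 168 167]
 [163 149  88  40  69  58  58  45  92 110  32  35 121 172 168 167]
 [166 168 148 126 124  78  81  42  81  72  17  37 138 171 167 166]
 [163 167 167 169 147  95  93  72  82  78  65  71 153 169 166 166]
 [165 166 167 166 138 109  97 100 110 146 136 136 170 168 167 167]
 [165 166 167 167 136 102 104  98 112 173 170 168 168 167 165 166]
 [165 165 167 167 137  94 111  97 110 170 167 165 165 166 165 165]
 [165 166 166 167 130 101 110  95 108 168 165 165 165 165 165 165]
 [165 165 166 166 129 114 108 100 113 168 165 166 168 168 165 165]
 [165 165 166 166 151 146 140 131 137 168 166 168 167 168 167 166]
 [165 166 166 166 166 167 166 159 159 167 166 167 166 165 166 166]
 [167 166 164 163 161 161 165 162 163 164 164 164 164 162 164 166]
 [165 163 168 174 191 175 186 177 193 175 162 163 163 164 165 166]
 [162 174 200 194 209 197 190 195 201 187 189 176 163 164 166 167]
 [176 206 192 188 177 189 176 189 179 188 198 203 181 164 165 165]]
lock scene 342.0 161.5 [0.56973411 0.18891866 0.078     ]
((319.9084167480469, 206.90896606445312), (38.16669845581055, 39.66515350341797), 91.69036102294922) [0.56869391 0.19246482 0.078     ]
```

Both cameras agree within about 1 mm: shift +1 mm along tool y, then descend into the funnel.

Request:
play_rows --moves '[{"claw":0,"delta_pos":[0,0.1,1],"twist":0},{"claw":0,"delta_pos":[0,0.1,2.2],"twist":0},{"claw":0,"delta_pos":[0,0.1,3],"twist":0},{"claw":0,"delta_pos":[0,0.1,3.4],"twist":0},{"claw":0,"delta_pos":[0,0.1,3.7],"twist":0},{"claw":0,"delta_pos":[0,0.1,3.7],"twist":0}]'

```text
clock: 13.6
tcp_pos: [0.5694, 0.1925, 0.0773]
orientation: [0.0, -0.135, 0.991, 0.0]
wrist_force: [0.2, -0.7, 0.1]
finger_gap: 0.0079
```

```bash
cat > st.py <<'E'
from h import *
s=get_state();print(s["clock"],s["tcp_pos"].round(4),s["wrist_force"].round(1),s["ft_torque"].round(3),s["finger_gap"].round(4),"yaw",np.degrees(2*np.arctan2(s["orientation"][2],s["orientation"][1]))%180)
E
python3 st.py
```

```text
Traceback (most recent call last):
  File "st.py", line 2, in <module>
    s=get_state();print(s["clock"],s["tcp_pos"].round(4),s["wrist_force"].round(1),s["ft_torque"].round(3),s["finger_gap"].round(4),"yaw",np.degrees(2*np.arctan2(s["orientation"][2],s["orientation"][1]))%180)
                                                                                                           ^^^^^^^^^^^^^^^^^^^^^
AttributeError: 'float' object has no attribute 'round'
```

Request:
play_rows --moves '[{"claw":0,"delta_pos":[0,-0.06,0.2],"twist":0},{"claw":0,"delta_pos":[0,-0.06,0.4],"twist":0},{"claw":0,"delta_pos":[0,-0.06,0.4],"twist":0}]'

```text
clock: 13.98
tcp_pos: [0.5694, 0.1919, 0.0733]
orientation: [-0.0, -0.135, 0.991, 0.0]
wrist_force: [0.1, -0.2, -0.6]
finger_gap: 0.0079
```

```bash
sed -i 's/s\["finger_gap"\].round(4)/round(s["finger_gap"],4)/' st.py; python3 st.py
```

```text
13.975 [0.5694 0.1919 0.0733] [ 0.1 -0.2 -0.6] [-0.001  0.01   0.04 ] 0.0079 yaw 15.521796668368978
```

Request:
play_rows --moves '[{"claw":0,"delta_pos":[0,0,0.1],"twist":0},{"claw":0,"delta_pos":[0,0,0.2],"twist":0},{"claw":0,"delta_pos":[0,0,0.2],"twist":0}]'

```text
clock: 14.35
tcp_pos: [0.5695, 0.1919, 0.0713]
orientation: [-0.0, -0.135, 0.991, 0.0]
wrist_force: [-0.0, -0.8, 0.2]
finger_gap: 0.008
```

Request:
play_rows --moves '[{"claw":0,"delta_pos":[0,0,0.1],"twist":0},{"claw":0,"delta_pos":[0,0,0.2],"twist":0},{"claw":0,"delta_pos":[0,0,0.2],"twist":0}]'

```text
clock: 14.72
tcp_pos: [0.5695, 0.1919, 0.0693]
orientation: [-0.0, -0.135, 0.991, 0.0]
wrist_force: [0.9, 0.2, -1.3]
finger_gap: 0.008
```

```bash
python3 st.py
```

```text
14.725 [0.5695 0.1919 0.0693] [ 0.9  0.2 -1.3] [ 0.042 -0.114  0.029] 0.008 yaw 15.528793853100979
```

Request:
play_rows --moves '[{"claw":0,"delta_pos":[0,0,0.1],"twist":0},{"claw":0,"delta_pos":[0,0,0.1],"twist":0}]'

```text
clock: 14.98
tcp_pos: [0.5697, 0.1919, 0.0687]
orientation: [0.0, -0.135, 0.991, 0.0]
wrist_force: [-0.1, 0.3, 2.0]
finger_gap: 0.0079
```

Request:
play_rows --moves '[{"claw":0,"delta_pos":[0,0,0.1],"twist":0},{"claw":0,"delta_pos":[0,0,0.1],"twist":0}]'

```text
clock: 15.22
tcp_pos: [0.5699, 0.192, 0.0684]
orientation: [0.001, -0.135, 0.991, 0.0]
wrist_force: [-1.5, 0.4, 6.2]
finger_gap: 0.0077
```

```bash
python3 st.py
```

```text
15.225 [0.5699 0.192  0.0684] [-1.5  0.4  6.2] [-0.096  0.388  0.015] 0.0077 yaw 15.52783029592382
```

Contact at the expected depth (tip about 11.3 mm down, 6 N push). Twisting counter-clockwise now.

Request:
play_rows --moves '[{"claw":0,"delta_pos":[0,0,0],"twist":-7},{"claw":0,"delta_pos":[0,0,0],"twist":-14},{"claw":0,"delta_pos":[0,0,0],"twist":-20},{"claw":0,"delta_pos":[0,0,0],"twist":-23},{"claw":0,"delta_pos":[0,0,0],"twist":-23}]'

```text
clock: 15.85
tcp_pos: [0.57, 0.192, 0.0676]
orientation: [0.001, -0.33, 0.944, -0.0]
wrist_force: [1.5, 0.5, 1.8]
finger_gap: 0.0076
```

```bash
python3 st.py
```

```text
15.85 [0.57   0.192  0.0676] [1.5 0.5 1.8] [ 0.048 -0.123  0.008] 0.0076 yaw 38.4909867846755
```

Request:
play_rows --moves '[{"claw":0,"delta_pos":[0,0,0],"twist":-1},{"claw":0,"delta_pos":[0,0,0],"twist":-2},{"claw":0,"delta_pos":[0,0,0],"twist":-2}]'

```text
clock: 16.23
tcp_pos: [0.5699, 0.192, 0.0675]
orientation: [0.0, -0.346, 0.938, 0.0]
wrist_force: [1.0, 0.7, 1.9]
finger_gap: 0.008
```

```bash
python3 st.py
```

```text
16.225 [0.5699 0.192  0.0675] [1.  0.7 1.9] [ 0.119 -0.323 -0.047] 0.008 yaw 40.526765967933585
```

Request:
play_rows --moves '[{"claw":0,"delta_pos":[0,0,0],"twist":-1},{"claw":0,"delta_pos":[0,0,0],"twist":-2},{"claw":0,"delta_pos":[0,0,0],"twist":-2}]'

```text
clock: 16.6
tcp_pos: [0.5698, 0.192, 0.0675]
orientation: [0.0, -0.363, 0.932, 0.0]
wrist_force: [2.9, 0.9, 1.2]
finger_gap: 0.0081
```

```bash
python3 st.py
```

```text
16.6 [0.5698 0.192  0.0675] [2.9 0.9 1.2] [ 0.125 -0.396  0.023] 0.0081 yaw 42.53758813755107
```

z dropped and the force fell away, so the first disc has probably been passed. I'll push on gently to confirm.

Request:
play_rows --moves '[{"claw":0,"delta_pos":[0,0,0.1],"twist":0},{"claw":0,"delta_pos":[0,0,0.2],"twist":0},{"claw":0,"delta_pos":[0,0,0.2],"twist":0}]'

```text
clock: 16.98
tcp_pos: [0.5692, 0.1917, 0.0651]
orientation: [-0.0, -0.363, 0.932, -0.0]
wrist_force: [0.9, -0.4, 1.4]
finger_gap: 0.0077
```

```bash
python3 st.py
```

```text
16.975 [0.5692 0.1917 0.0651] [ 0.9 -0.4  1.4] [-0.251 -0.259 -0.004] 0.0077 yaw 42.51855616246888
```

Request:
play_rows --moves '[{"claw":0,"delta_pos":[0,0,0.1],"twist":0},{"claw":0,"delta_pos":[0,0,0.25],"twist":0},{"claw":0,"delta_pos":[0,0,0.25],"twist":0}]'

```text
clock: 17.35
tcp_pos: [0.5694, 0.1918, 0.0626]
orientation: [-0.0, -0.363, 0.932, -0.0]
wrist_force: [0.6, -1.0, 0.1]
finger_gap: 0.0076
```

Request:
play_rows --moves '[{"claw":0,"delta_pos":[0,0,0.1],"twist":0},{"claw":0,"delta_pos":[0,0,0.15],"twist":0},{"claw":0,"delta_pos":[0,0,0.15],"twist":0}]'

```text
clock: 17.73
tcp_pos: [0.5695, 0.1919, 0.0614]
orientation: [0.0, -0.363, 0.932, -0.0]
wrist_force: [1.5, -1.5, 1.9]
finger_gap: 0.008
```

Request:
play_rows --moves '[{"claw":0,"delta_pos":[0,0,0.1],"twist":0},{"claw":0,"delta_pos":[0,0,0.1],"twist":0}]'

```text
clock: 17.98
tcp_pos: [0.5697, 0.1919, 0.0612]
orientation: [0.0, -0.363, 0.932, -0.0]
wrist_force: [-0.9, -1.6, 6.5]
finger_gap: 0.008
```

```bash
python3 st.py
```

```text
17.975 [0.5697 0.1919 0.0612] [-0.9 -1.6  6.5] [-0.365  0.197 -0.011] 0.008 yaw 42.52793907245169
```

Second disc reached (tip about 19 mm down, 6.5 N). Twisting clockwise.

Request:
play_rows --moves '[{"claw":0,"delta_pos":[0,0,0],"twist":9},{"claw":0,"delta_pos":[0,0,0],"twist":18},{"claw":0,"delta_pos":[0,0,0],"twist":27},{"claw":0,"delta_pos":[0,0,0],"twist":36},{"claw":0,"delta_pos":[0,0,0],"twist":43},{"claw":0,"delta_pos":[0,0,0],"twist":47},{"claw":0,"delta_pos":[0,0,0],"twist":50},{"claw":0,"delta_pos":[0,0,0],"twist":50}]'

```text
clock: 18.98
tcp_pos: [0.5699, 0.1915, 0.0608]
orientation: [0.0, 0.065, 0.998, -0.0]
wrist_force: [1.2, -2.7, 3.3]
finger_gap: 0.0079
```

Request:
play_rows --moves '[{"claw":0,"delta_pos":[0,0,0],"twist":1},{"claw":0,"delta_pos":[0,0,0],"twist":2},{"claw":0,"delta_pos":[0,0,0],"twist":2}]'

```text
clock: 19.35
tcp_pos: [0.5698, 0.1916, 0.0605]
orientation: [0.0, 0.083, 0.997, -0.0]
wrist_force: [2.0, -3.5, 4.1]
finger_gap: 0.0078
```

Request:
play_rows --moves '[{"claw":0,"delta_pos":[0,0,0],"twist":1},{"claw":0,"delta_pos":[0,0,0],"twist":2},{"claw":0,"delta_pos":[0,0,0],"twist":2}]'

```text
clock: 19.73
tcp_pos: [0.5698, 0.1916, 0.0604]
orientation: [0.0, 0.1, 0.995, -0.0]
wrist_force: [1.7, -5.7, 3.9]
finger_gap: 0.0076
```

```bash
python3 st.py
```

```text
19.725 [0.5698 0.1916 0.0604] [ 1.7 -5.7  3.9] [-1.173 -0.39   0.091] 0.0076 yaw 168.47734344884407
```

Request:
play_rows --moves '[{"claw":0,"delta_pos":[0,-0.05,0.1],"twist":0},{"claw":0,"delta_pos":[0,-0.05,0.2],"twist":0},{"claw":0,"delta_pos":[0,-0.05,0.2],"twist":0}]'

```text
clock: 20.1
tcp_pos: [0.5693, 0.1915, 0.0582]
orientation: [-0.0, 0.1, 0.995, 0.0]
wrist_force: [1.4, -3.1, 3.4]
finger_gap: 0.0077
```

```bash
python3 st.py
```

```text
20.1 [0.5693 0.1915 0.0582] [ 1.4 -3.1  3.4] [-0.843 -0.332  0.076] 0.0077 yaw 168.52318225461016
```

Second disc passed (tip about 22 mm down). Now pressing home.

Request:
play_rows --moves '[{"claw":0,"delta_pos":[0,-0.02,0.15],"twist":0},{"claw":0,"delta_pos":[0,-0.03,0.3],"twist":0},{"claw":0,"delta_pos":[0,-0.03,0.45],"twist":0},{"claw":0,"delta_pos":[0,-0.03,0.5],"twist":0},{"claw":0,"delta_pos":[0,-0.03,0.5],"twist":0}]'

```text
clock: 20.72
tcp_pos: [0.5694, 0.1914, 0.0533]
orientation: [-0.0, 0.1, 0.995, 0.0]
wrist_force: [0.8, -1.3, 2.4]
finger_gap: 0.0081
```

Request:
play_rows --moves '[{"claw":0,"delta_pos":[0,0,0.1],"twist":0},{"claw":0,"delta_pos":[0,0,0.2],"twist":0},{"claw":0,"delta_pos":[0,0,0.2],"twist":0}]'

```text
clock: 21.1
tcp_pos: [0.5694, 0.1914, 0.0512]
orientation: [-0.0, 0.1, 0.995, 0.0]
wrist_force: [0.8, 0.2, 1.8]
finger_gap: 0.0078
```

```bash
python3 st.py
```

```text
21.1 [0.5694 0.1914 0.0512] [0.8 0.2 1.8] [ 0.011 -0.339  0.068] 0.0078 yaw 168.531280601621
```

Request:
play_rows --moves '[{"claw":0,"delta_pos":[0,0,0.1],"twist":0},{"claw":0,"delta_pos":[0,0,0.15],"twist":0},{"claw":0,"delta_pos":[0,0,0.15],"twist":0}]'

```text
clock: 21.48
tcp_pos: [0.5694, 0.1914, 0.0503]
orientation: [0.0, 0.1, 0.995, 0.0]
wrist_force: [0.0, 0.4, 6.3]
finger_gap: 0.008
```

Request:
play_rows --moves '[{"claw":0,"delta_pos":[0,0,0.1],"twist":0},{"claw":0,"delta_pos":[0,0,0.15],"twist":0},{"claw":0,"delta_pos":[0,0,0.15],"twist":0}]'

```text
clock: 21.85
tcp_pos: [0.5695, 0.1914, 0.0502]
orientation: [0.001, 0.1, 0.995, 0.0]
wrist_force: [-2.5, -1.5, 14.1]
finger_gap: 0.0078
```

```bash
python3 st.py
```

```text
21.85 [0.5695 0.1914 0.0502] [-2.5 -1.5 14.1] [-0.17   0.635  0.076] 0.0078 yaw 168.53713947869184
```

Fully home: it stopped at TCP z 0.0503, exactly as predicted, and the force builds from there. Turning clockwise.

Request:
play_rows --moves '[{"claw":0,"delta_pos":[0,0,-0.1],"twist":6},{"claw":0,"delta_pos":[0,0,-0.1],"twist":13},{"claw":0,"delta_pos":[0,0,-0.1],"twist":20},{"claw":0,"delta_pos":[0,0,-0.1],"twist":27},{"claw":0,"delta_pos":[0,0,-0.1],"twist":34},{"claw":0,"delta_pos":[0,0,-0.1],"twist":41},{"claw":0,"delta_pos":[0,0,-0.1],"twist":48},{"claw":0,"delta_pos":[0,0,-0.1],"twist":54},{"claw":0,"delta_pos":[0,0,-0.1],"twist":60},{"claw":0,"delta_pos":[0,0,-0.1],"twist":60}]'

```text
clock: 23.1
tcp_pos: [0.5693, 0.1914, 0.0503]
orientation: [0.0, 0.584, 0.812, 0.0]
wrist_force: [-2.0, -0.5, 8.2]
finger_gap: 0.008
```

```bash
python3 st.py
```

```text
23.1 [0.5693 0.1914 0.0503] [-2.  -0.5  8.2] [-0.06   0.278  0.224] 0.008 yaw 108.50619769334152
```

Request:
play_rows --moves '[{"claw":0,"delta_pos":[0,0,0],"twist":4},{"claw":0,"delta_pos":[0,0,0],"twist":8},{"claw":0,"delta_pos":[0,0,0],"twist":9},{"claw":0,"delta_pos":[0,0,0],"twist":9},{"claw":0,"delta_pos":[0,0,0],"twist":9}]'

```text
clock: 23.72
tcp_pos: [0.5693, 0.1914, 0.0503]
orientation: [-0.0, 0.646, 0.764, 0.0]
wrist_force: [-1.7, 0.1, 9.9]
finger_gap: 0.0077
```

```bash
python3 st.py
```

```text
23.725 [0.5693 0.1914 0.0503] [-1.7  0.1  9.9] [-0.034  0.277  0.246] 0.0077 yaw 99.55674730162198
```

Request:
play_rows --moves '[{"claw":0,"delta_pos":[0,0,0],"twist":2},{"claw":0,"delta_pos":[0,0,0],"twist":4},{"claw":0,"delta_pos":[0,0,0],"twist":4},{"claw":0,"delta_pos":[0,0,0],"twist":4}]'

```text
clock: 24.22
tcp_pos: [0.5693, 0.1914, 0.0503]
orientation: [-0.0, 0.672, 0.741, 0.0]
wrist_force: [-1.9, -0.3, 8.1]
finger_gap: 0.008
```

```bash
python3 st.py; python3 - <<'E'
from h import *
im=imaging.read_camera("wrist"); s0=imaging.read_camera("scene")
a=cv2.resize(im[140:310,230:410,::-1],(508,480),interpolation=cv2.INTER_CUBIC)
b=cv2.resize(s0[125:185,315:367,::-1],(286,330),interpolation=cv2.INTER_CUBIC)
o=np.zeros((480,800,3),np.uint8);o[:,:508]=a;o[:330,514:]=b;cv2.imwrite("pics/w10c.png",o)
t=imaging.read_camera("top");cv2.imwrite("pics/t10.png",t[:,:,::-1])
t0=cv2.imread("pics/top0.png").astype(int)
for n,(x0,y0,x1,y1) in dict(round=(362,232,382,256),remote=(440,195,480,258),drive=(165,226,196,270),stick=(313,155,340,174)).items(): print(n,np.abs(t[y0:y1,x0:x1,::-1]-t0[y0:y1,x0:x1]).mean().round(1))
E
```

```text
24.225 [0.5693 0.1914 0.0503] [-1.9 -0.3  8.1] [-0.023  0.253  0.287] 0.008 yaw 95.5594321713528
round 1.8
remote 9.6
drive 3.9
stick 1.7
```

View pics/w10c.png

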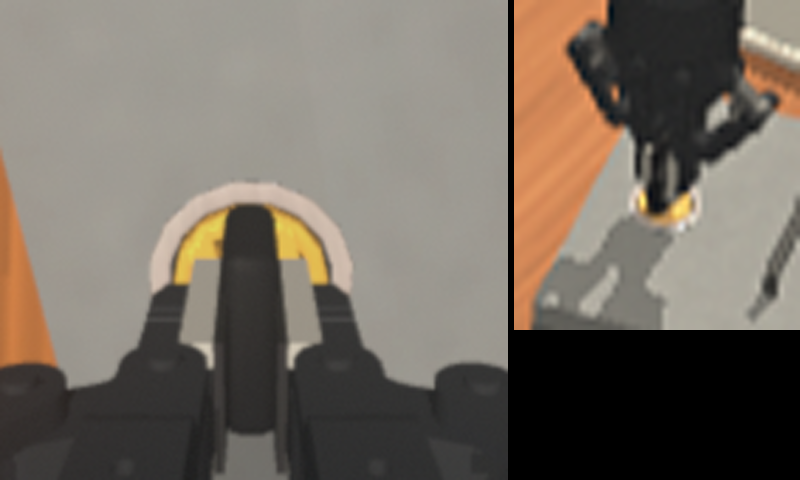

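The head is seated on the brass, still square in the pads, with the tool turned about 100° (1.74 rad) and holding torque at 0.29 N·m. Handing in.

```bash
python3 -c "
from workcell import env
print(env.hand_in())"; python3 st.py
```

```text
the job is handed in; nothing more can be done
None
the job is handed in; nothing more can be done
```

I took the square key out of the block, worked it past both tumblers into the lock, turned it clockwise and handed in with the key still gripped. Handing in reports no verdict, so none of this is officially confirmed.

- **Insertion:** I used light pushes only: about 6 N at each disc, with counter-clockwise and then clockwise twists of about 27°. Pressing it home took at most 14 N.
- **Home and turned:** the key stopped at the height I predicted for fully home. The tool had turned about 100° (1.74 rad) from rest, with 0.29 N·m held against the spring and 8 N downward. I couldn't read the cylinder angle directly; allowing for the key's play, that turn should put it near the 1.5 rad stop.
- **Grip:** I set 100 N. The finger gap held steady at about 8 mm on the 10 mm head. The last picture showed the head seated on the brass and still square in the pads.

**What disagreed:**
- **Fingertips:** they were about 35–40 mm short of where the tool point was described. My first grasp closed on air above the key, without touching it. I corrected this from the cameras.
- **Bystanders:** comparing the first and last top pictures showed little change around the round key (1.8), memory stick (1.7) and drive (3.9). The remote's area changed more (9.6), and I didn't look into it. The arm never worked near the remote, and every force reading stayed low.

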